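# Unstack the measuring accessories into their holders

## Task

The measuring instrument's accessories are piled up on the green mat. Take the pile apart from the top, one piece at a time, and set each down flat inside the rim of the grey holder of its own shape before taking the next: the white round cap in the round holder, the small steel bar in the small oblong holder, the brass square weight in the square holder, the black filter case in the large oblong holder. Set the pieces down, do not let them drop, and leave the loupe and the pencil pot where they stand.

Things in the scene. Friction and masses are not known exactly. Their poses are not given: they have to be found in the camera images.
- probe_cap: White plastic cylinder, 20 mm diameter, 24 mm high, about 30 g, standing upright on top of the pile (fourth layer, underside about 64 mm above the table). Origin: centre of its underside, z up its axis.
- bar_weight: Small dark steel bar 46 x 22 x 20 mm (x long, y 22 mm wide, z height), about 160 g, third layer of the pile (underside about 44 mm above the table), lying on the brass weight. Origin: centre of its underside.
- square_weight: Brass block 48 x 48 x 20 mm high, about 380 g, second layer of the pile (underside about 24 mm above the table), lying on the filter case. Origin: centre of its underside; x and y along its sides.
- filter_case: Closed black plastic case 120 x 62 x 24 mm (x long, y 62 mm wide, z height), about 250 g, bottom of the pile, lying on the table. Origin: centre of its underside.
- round_holder: Fixed grey round tray for the probe cap: inside diameter 42 mm, outside 52 mm. Like all the holders it has a 3 mm thick floor and a rim 5 mm wide whose top is 8 mm above the table. Origin: centre of its underside, at table height, so a piece in it has its underside 3 mm above the origin.
- bar_holder: Fixed grey small oblong tray for the bar weight: inside 66 (x) x 38 mm (y), outside 76 x 48 mm, floor 3 mm, rim top 8 mm. Origin: centre of its underside; x along its long side.
- square_holder: Fixed grey square tray for the brass weight: inside 68 x 68 mm, outside 78 x 78 mm, floor 3 mm, rim top 8 mm. Origin: centre of its underside; x and y along its sides.
- case_holder: Fixed grey large oblong tray for the filter case: inside 140 (x) x 82 mm (y), outside 150 x 92 mm, floor 3 mm, rim top 8 mm. Origin: centre of its underside; x along its long side.
- loupe: Bystander: black stand loupe, 48 mm diameter at the foot, 36 mm high, standing loose on the far part of the mat. Origin: centre of its underside.
- pencil_pot: Bystander: steel pot, 72 mm diameter, 90 mm high, with pencils up to 150 mm above the table, standing loose on the robot's right. Origin: centre of its underside.

How it is judged (in metres and radians):
On the way, in this order (a step that is already met when the one before it is completed fails the run):
1. the white round cap lies flat inside the round holder (horizontal distance between probe_cap and round_holder below 0.012 m and z of probe_cap in the frame of round_holder below 0.006 m and angle between probe_cap's own z axis and vertical below 0.1 rad and linear speed of probe_cap below 0.03 m/s), for 0.2 s.
2. the small steel bar lies flat inside the small oblong holder (horizontal distance between bar_weight and bar_holder below 0.014 m and z of bar_weight in the frame of bar_holder below 0.006 m and angle between bar_weight's own z axis and vertical below 0.1 rad and linear speed of bar_weight below 0.03 m/s), for 0.2 s.
3. the brass square weight lies flat inside the square holder (horizontal distance between square_weight and square_holder below 0.014 m and z of square_weight in the frame of square_holder below 0.006 m and angle between square_weight's own z axis and vertical below 0.1 rad and linear speed of square_weight below 0.03 m/s), for 0.2 s.
4. the black filter case lies flat inside the large oblong holder (horizontal distance between filter_case and case_holder below 0.015 m and z of filter_case in the frame of case_holder below 0.006 m and angle between filter_case's own z axis and vertical below 0.1 rad and linear speed of filter_case below 0.03 m/s), for 0.2 s.
At the end, for the whole second after the job is handed in: Each piece is at rest in its own holder: flat (within 0.1 rad) on the holder's floor (underside less than 6 mm above the holder's underside), centre within 12 mm (round cap), 14 mm (bar, square weight) or 15 mm (filter case) of the holder's centre (all of step 1 and all of step 2 and all of step 3 and all of step 4); the robot touches nothing.
It fails at once if a piece is dropped (moves faster than 0.7 m/s out of the fingers) ((linear speed of probe_cap above 0.7 m/s and contact force between the fingers and probe_cap below 0.05 N) or (linear speed of bar_weight above 0.7 m/s and contact force between the fingers and bar_weight below 0.05 N) or (linear speed of square_weight above 0.7 m/s and contact force between the fingers and square_weight below 0.05 N) or (linear speed of filter_case above 0.7 m/s and contact force between the fingers and filter_case below 0.05 N)).
It fails at once if the loupe is moved by more than 20 mm (distance of loupe from where it was at the start of the episode above 0.02 m).
It fails at once if the pencil pot is moved by more than 20 mm (distance of pencil_pot from where it was at the start of the episode above 0.02 m).
It also fails if it takes over 120 s, if anything falls off the work surface, if the arm or the gripper's body presses on something with over 40 N, if the wrist force passes 120 N, or if a joint passes its speed limit or range.

## Robot

A 7-joint arm with a two-finger parallel gripper is mounted at the origin on the work surface. World frame = base frame: x ahead of the robot, y to its left, z up, the work surface at z = 0. Lengths are in mm, angles in rad, forces in N, time in s.
With the tool pointing down it reaches from about 350 to 775 mm from the base axis. Payload 3.1 kg.
Tool frame: the origin (TCP) lies midway between the tips of the shut fingers; the grasp point (between the pads) lies 19 mm behind it (ctrl.grasp_offset is the distance from the TCP to the grasp point, in mm); z points along the fingers, y is the line along which they close (so a half turn about z gives the same grasp; the last joint's range is limited). The gripper opens to 85 mm and grips with 20 to 120 N. Pads are 22 mm wide; open, the fingers measure 114 mm over their backs; the gripper's body (76 mm by 85 mm) begins 54 mm behind the grasp point. The pads swing forward as they close: fully open they stand 13 mm farther back than shut.
Start: joints at [-1.166, 0.311, 0.014, 1.512, -0.004, 1.319, -0.027], TCP at [237.622, 496.038, 231.304] pointing down, gripper open.
Joint ranges: [-2.7, 2.7], [-0.3, 1.91], [-1.27, 1.3], [0.12, 2.57], [-1.44, 4.58], [0.2, 2.03], [-3.05, 3.05]. Speed limits (rad/s): [2.79, 2.79, 3.14, 3.14, 3.14, 3.14, 3.14].

## Interface

Orientations are given as a 3x3 rotation matrix whose columns are the frame's x, y, z axes.
In Python, from plant import ctrl, cam, readout gives the robot as it stands (ctrl), with the cameras (cam) and the readings (readout).
- The arm moves only by the shell command python3 drive.py 'ROWS' [OPENING]. ROWS is a JSON list of rows, 1 to 20 of them, each of 6 numbers: dx, dy, dz in mm, then a rotation vector rx, ry, rz in rad; each row is the pose to reach, as a shift and turn from the pose commanded when the command began, along the tool's axes at that moment; what a row does not reach only later rows make up. A row lasts 1/12 s, in which the tool goes at most 41.7 mm and 0.125 rad, less where a joint would pass 70% of its speed; a pose out of reach is approached as far as the arm can. OPENING is the finger opening in mm, set as the command begins (- or left out keeps the last). The fingers move at their own pace and stop on an object; the grip force is fixed at half the most. Time passes only in rows, so rows that do not move let the fingers close. It prints the time, the measured TCP pose, the force, the opening and the grip force at its end.
- readout.sense(): the state, without advancing time (a new reading comes with each control period).
- cam.camera(name): name is "side" or "top"; returns the picture (420x560x3 uint8, red, green, blue); there is no depth.
- cam.camera_model(name): a dict with "fx", "fy", "cx", "cy" (pixels), "view" (4x4, takes a point from world to camera coordinates). Camera axes: x right, y down, z forward; pixel columns grow to the right and rows downward; lengths in mm; the calibration is good to about 2 mm. A picture is of the moment at which its call begins. camera_model takes no time and is no camera call.
- ctrl.close_job(): hands the job in; it is judged then, once.
The state is a dict: "t": time; "qpos": joint angles; "dq": joint speeds; "joint_torque": joint torques, N m; "eef_pos": TCP position; "tool_rot": TCP orientation; "force": force on the tool from outside, world axes, zero at the start; "wrist_torque": the same for the moment, N m; "grip_width": finger opening in mm; "gripper_force": force on a finger pad.
Only numpy, scipy, OpenCV 4.12 (cv2) and the standard library are available. Lean on these libraries where they do the work, as an engineer would, in place of code of your own. Each camera call takes 0.05 s, during which the arm holds its last target. There are 200 camera calls.

## Working session

There is one attempt and no reset: what is moved stays moved. The work goes in short steps, Python scripts to look and compute and a shell command to move; the robot and the scene stay as the last step left them, time stands still between calls to the robot, and variables do not carry over. Pictures are saved under pics/ and viewed, at most 14 in all, crops included, and the job is handed in when it is done.

```bash
ls; mkdir -p pics; python3 - <<'E'
from plant import ctrl, cam, readout
import cv2
for n in("side","top"):
    cv2.imwrite(f"pics/{n}0.png",cam.camera(n)[:,:,::-1]); m=cam.camera_model(n); print(n,m)
s=readout.sense(); print(s['eef_pos'],s['tool_rot'],s['grip_width'],s['t'])
E
```

```text
drive.py
pics
plant.py
side {'fx': 492.36418475329634, 'fy': 492.36418475329634, 'cx': 275.4671344105723, 'cy': 205.47449901127138, 'view': array([[-9.66069525e-01, -2.58117934e-01, -9.20899840e-03,
         5.50117174e+02],
       [-1.77609526e-01,  6.89788696e-01, -7.01887748e-01,
         2.17253766e+02],
       [ 1.87522079e-01, -6.76436757e-01, -7.12228042e-01,
         1.13931544e+03],
       [ 0.00000000e+00,  0.00000000e+00,  0.00000000e+00,
         1.00000000e+00]])}
top {'fx': 444.36482864656455, 'fy': 444.36482864656455, 'cx': 282.3195995810278, 'cy': 207.20236917343138, 'view': array([[ 1.33456767e-02, -9.99908786e-01,  2.07678214e-03,
        -7.68363827e+01],
       [-9.90964708e-01, -1.35034551e-02, -1.33441387e-01,
         5.88410531e+02],
       [ 1.33457259e-01, -2.77152201e-04, -9.91054531e-01,
         1.04454844e+03],
       [ 0.00000000e+00,  0.00000000e+00,  0.00000000e+00,
         1.00000000e+00]])}
[237.31642326 495.42253122 230.32247122] [[-9.01887475e-01  4.31970193e-01 -8.57269718e-04]
 [ 4.31971037e-01  9.01885333e-01 -1.96718372e-03]
 [-7.66057457e-05 -2.14449404e-03 -9.99997698e-01]] 85.72023397816173 0.1
```

View pics/top0.png

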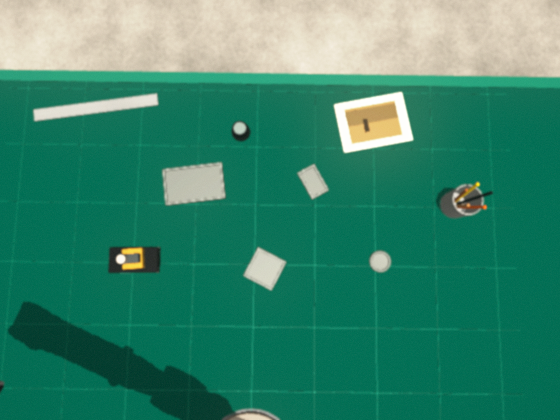

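View pics/side0.png

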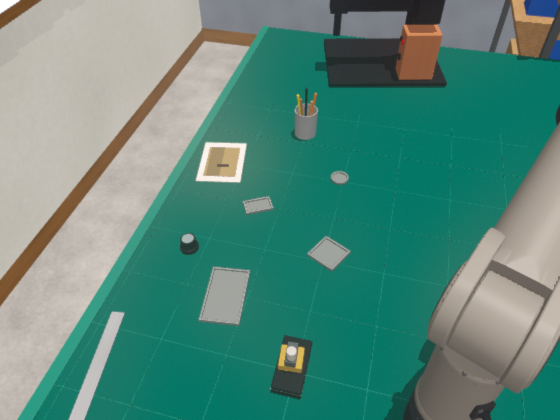

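The top view shows the pile at about (135,259): black case, brass block, dark bar and cap (121,259). The holders are the case holder (194,184), bar holder (313,182), square holder (265,269) and round holder (380,261). The loupe is at (240,130) and the pot at (465,202). The side view shows the pile at (291,362). Next I measure, with enlarged crops of the pile.

```bash
cat > h.py <<'E'
import numpy as np, cv2
from plant import ctrl, cam, readout
def ray(n,uv,z):
    m=cam.camera_model(n);V=m['view'];R=V[:3,:3];c=-R.T@V[:3,3]
    uv=np.atleast_2d(np.array(uv,float))
    d=np.c_[(uv[:,0]-m['cx'])/m['fx'],(uv[:,1]-m['cy'])/m['fy'],np.ones(len(uv))]@R
    return c+d*((z-c[2])/d[:,2])[:,None]
def blob(n,mask,z,roi):
    """largest blob in roi (x0,y0,x1,y1): outline cast on plane z -> centre, sizes, long-axis angle deg"""
    x0,y0,x1,y1=roi;k=np.zeros(mask.shape,np.uint8);k[y0:y1,x0:x1]=mask[y0:y1,x0:x1]
    cs,_=cv2.findContours(k,cv2.RETR_EXTERNAL,cv2.CHAIN_APPROX_NONE)
    if not cs: return None
    c=max(cs,key=cv2.contourArea)[:,0]
    p=ray(n,c,z)[:,:2].astype(np.float32)
    (cx,cy),(w,h),a=cv2.minAreaRect(p)
    if w<h: w,h,a=h,w,a+90
    M=cv2.moments(p.reshape(-1,1,2))
    return np.round([cx,cy,w,h,(a+90)%180-90,M['m10']/M['m00'],M['m01']/M['m00']],1)
E
python3 - <<'E'
from h import *
t=cv2.imread('pics/top0.png');s=cv2.imread('pics/side0.png')
a=cv2.resize(t[235:285,95:175],None,fx=8,fy=8,interpolation=cv2.INTER_CUBIC)
b=cv2.resize(s[325:405,260:325],None,fx=7,fy=7,interpolation=cv2.INTER_CUBIC)[:560,:]
cv2.imwrite('pics/ca.png',a);cv2.imwrite('pics/cb.png',b)
H=[('case',(155,155,232,212),(190,255,262,330)),('bar',(290,158,335,205),(236,190,280,218)),('sq',(238,240,292,297),(300,230,355,275)),('round',(362,245,398,278),(325,165,355,190))]
for n,im,i in(('top',t,1),('side',s,2)):
    hsv=cv2.cvtColor(im,cv2.COLOR_BGR2HSV);g=((hsv[...,1]<90)&(hsv[...,2]>90)).astype(np.uint8)
    for h in H: print(n,h[0],blob(n,g,8,h[i]))
    y=cv2.inRange(hsv,(12,120,120),(35,255,255))
    print(n,'brass',blob(n,y,44,((95,235,175,285),(260,325,325,405))[i-1]))
    k=(hsv[...,2]<55).astype(np.uint8)
    print(n,'case',blob(n,k,24,((95,235,175,285),(260,325,325,405))[i-1]))
E
```

```text
top case [651.6 156.8 154.   96.1 -82.5 651.5 156.7]
top bar [ 661.6 -144.6   80.1   51.8   29.9  661.5 -144.7]
top sq [441.3 -26.8  81.6  81.6  63.4 441.2 -26.8]
top round [ 463.3 -311.2   53.4   52.4  -27.1  462.9 -311.2]
top brass [461.1 288.5  52.5  51.    7.1 460.7 286.3]
top case [458.6 264.1  69.7  55.6 -89.2 458.8 247.9]
side case [648.2 159.8 154.5  94.  -82.4 648.3 159.9]
side bar [ 658.2 -140.9   78.7   57.1   30.1  658.2 -140.4]
side sq [439.1 -23.8  83.4  80.6  63.3 438.8 -23.4]
side round [ 459.1 -306.5   56.8   49.2  -79.6  460.2 -307.1]
side brass [458.2 294.1  55.3  48.4 -84.7 457.3 297.1]
side case [4.489e+02 3.577e+02 4.640e+01 7.300e+00 4.000e-01 4.491e+02 3.596e+02]
```

View pics/ca.png

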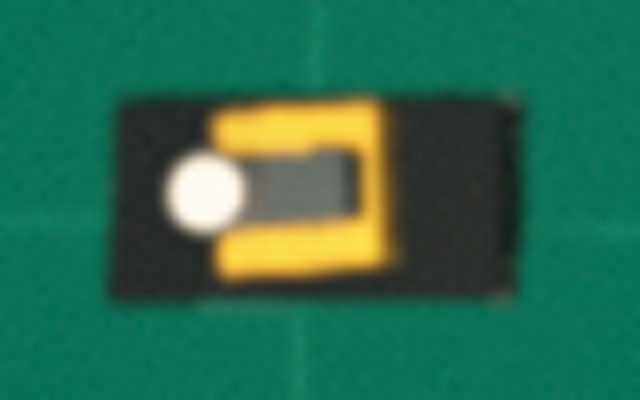

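View pics/cb.png

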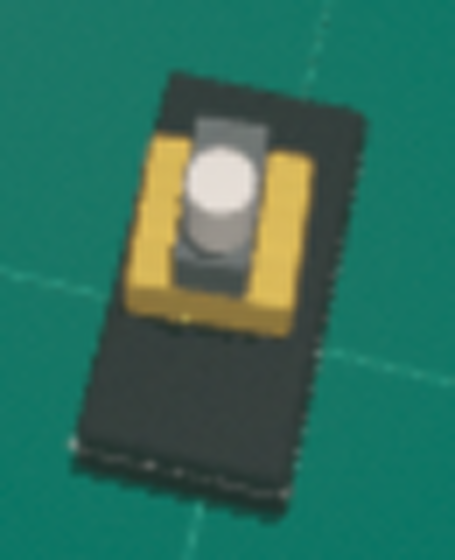

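The crops show the cap standing near one end of the bar (top-crop (205,193), side-crop (222,180)). The bar, brass and case are nearly aligned along world y. I pick the corners and cast them from both views.

```bash
python3 - <<'E'
from h import *
def T(p): return (np.array(p,float)+.5)/8-.5+[95,235]
def S(p): return (np.array(p,float)+.5)/7-.5+[260,325]
def show(l,n,p,z):
    q=ray(n,p,z)[:,:2];print(l,n,np.round(q,1).tolist(),'mean',np.round(q.mean(0),1))
show('cap','top',T([[205,193]]),88);show('cap','side',S([[222,180]]),88)
show('bar R end','top',T([[347,150],[348,216]]),64)
show('bar','side',S([[197,118],[268,124],[248,255],[178,245]]),64)
show('brass','top',T([[210,108],[380,98],[384,268],[218,278]]),44)
show('brass','side',S([[153,136],[313,155],[293,316],[127,297]]),44)
show('case','top',T([[120,101],[503,99],[502,295],[110,297]]),24)
show('case','side',S([[175,73],[366,115],[290,495],[77,440]]),24)
E
```

```text
cap top [[458.7, 301.1]] mean [458.7 301.1]
cap side [[456.3, 300.9]] mean [456.3 300.9]
bar R end top [[472.2, 268.9], [452.9, 267.5]] mean [462.6 268.2]
bar side [[470.7, 271.1], [450.4, 267.8], [446.6, 308.7], [466.3, 310.8]] mean [458.5 289.6]
brass top [[484.7, 317.0], [488.3, 266.3], [437.9, 262.3], [434.3, 311.5]] mean [461.3 289.3]
brass side [[484.3, 269.2], [437.4, 263.3], [431.9, 313.5], [478.9, 319.9]] mean [458.1 291.5]
case top [[487.2, 351.8], [489.3, 235.0], [430.1, 232.3], [427.9, 351.0]] mean [458.6 292.5]
case side [[485.9, 236.3], [426.5, 235.5], [422.7, 355.4], [484.3, 355.3]] mean [454.8 295.6]
```

```bash
cat > go.py <<'E'
import sys,numpy as np
from scipy.spatial.transform import Rotation as Ro
from plant import ctrl, cam, readout
# usage: go.py x y z yaw_deg(of tool y in world): prints shift in tool axes
x,y,z,a=map(float,sys.argv[1:5]);a=np.radians(a)
s=readout.sense();R=np.array(s['tool_rot']);Y=np.array([np.cos(a),np.sin(a),0]);Z=np.array([0,0,-1.])
if R[:,1]@Y<0: Y=-Y
T=np.c_[np.cross(Y,Z),Y,Z]
d=R.T@(np.array([x,y,z])-s['eef_pos']);r=Ro.from_matrix(R.T@T).as_rotvec()
print('t',round(s['t'],1),'d',np.round(d,1),'r',np.round(r,3),'rows>=',int(max(np.linalg.norm(d)/41.7,np.linalg.norm(r)/.125))+1,'w',round(s['grip_width'],1))
E
python3 go.py 457.5 301 150 5
```

```text
t 0.1 d [-282.6  -80.1   80.5] r [-2.000e-03  1.000e-03  1.037e+00] rows>= 9 w 85.7
```

```bash
python3 drive.py '[[-90,-25,25,0,0,0.12],[-120,-34,34,0,0,0.24],[-150,-43,43,0,0,0.36],[-180,-52,52,0,0,0.48],[-210,-60,60,0,0,0.6],[-240,-68,68,0,0,0.72],[-260,-74,74,0,0,0.84],[-275,-78,78,0,0,0.96],[-282.6,-80,80.5,0,0,1.037],[-282.6,-80,80.5,0,0,1.037],[-282.6,-80,80.5,0,0,1.037],[-282.6,-80,80.5,0,0,1.037],[-282.6,-80,80.5,0,0,1.037]]' 60; python3 go.py 457.5 301 72 5
python3 - <<'E'
from h import *
s=cv2.cvtColor(cam.camera('side'),cv2.COLOR_RGB2BGR);cv2.imwrite('pics/s1.png',cv2.resize(s[230:410,190:400],None,fx=3.3,fy=3.3))
E
```

```text
t: 1.18
eef_pos: [456.9, 303.3, 150.9]
tool_rot: [[-0.091, 0.996, -0.0], [0.996, 0.091, 0.001], [0.001, -0.0, -1.0]]
force: [0.4, 0.4, 0.5]
grip_width: 59.9
gripper_force: 0.0
t 1.2 d [-2.4  0.5 78.9] r [-0.    -0.001  0.004] rows>= 2 w 59.9
```

View pics/s1.png

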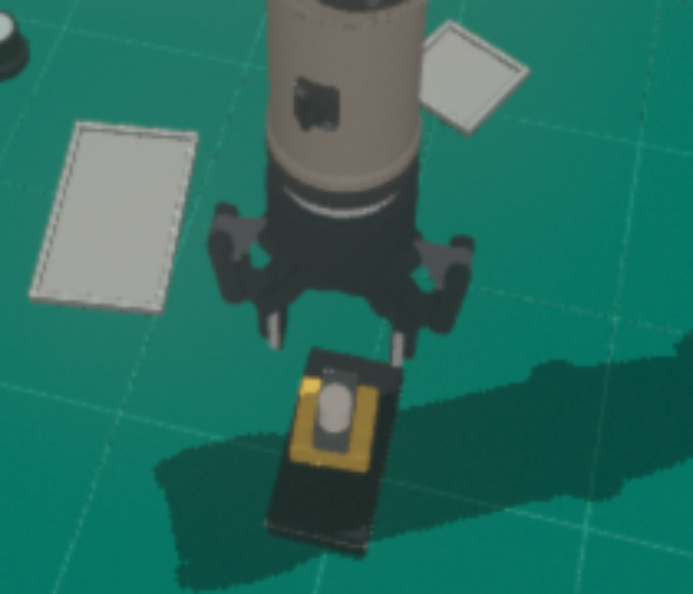

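The fingers straddle the cap, with tips at about crop (275,345) and (398,365). I check calibration by casting the tip midpoint, then descend gradually.

```bash
python3 - <<'E'
from h import *
print(ray('side',[(336.5/3.3+190,355/3.3+230)],157))
E
python3 drive.py '[[-2.4,0.5,20,0,0,0],[-2.4,0.5,45,0,0,0],[-2.4,0.5,65,0,0,0],[-2.4,0.5,78,0,0,0],[-2.4,0.5,78,0,0,0],[-2.4,0.5,78,0,0,0]]'
python3 - <<'E'
from h import *
s=cv2.cvtColor(cam.camera('side'),cv2.COLOR_RGB2BGR);cv2.imwrite('pics/s2.png',cv2.resize(s[300:400,230:350],None,fx=5.5,fy=5.5))
E
```

```text
[[453.27949351 312.10731597 157.        ]]
t: 1.73
eef_pos: [457.8, 299.9, 72.6]
tool_rot: [[-0.089, 0.996, -0.001], [0.996, 0.089, -0.0], [-0.0, -0.001, -1.0]]
force: [-0.8, 0.1, 0.3]
grip_width: 60.0
gripper_force: 0.0
```

View pics/s2.png

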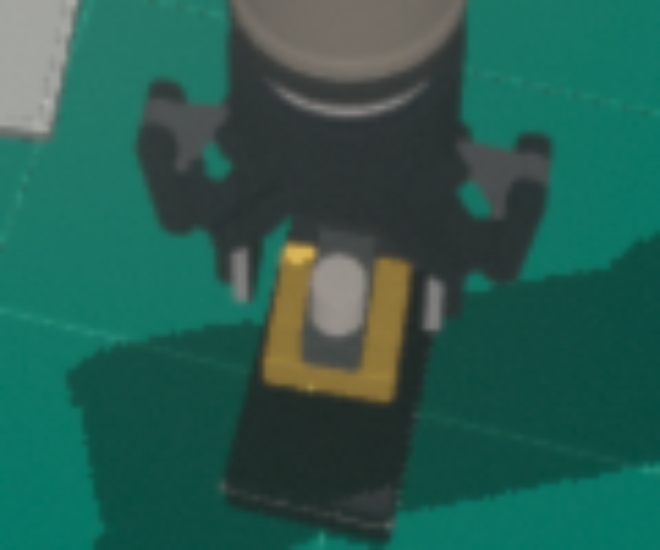

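Fingers straddle the cap evenly (pads at crop x 240 and 432, cap at 338), clear of the bar. Close.

```bash
python3 drive.py '[[0,0,0,0,0,0],[0,0,0,0,0,0],[0,0,0,0,0,0],[0,0,0,0,0,0],[0,0,0,0,0,0],[0,0,0,0,0,0],[0,0,0,0,0,0],[0,0,0,0,0,0]]' 0
python3 go.py 457.5 301 150 5
```

```text
t: 2.45
eef_pos: [459.4, 300.1, 74.1]
tool_rot: [[-0.087, 0.996, 0.002], [0.996, 0.087, 0.002], [0.001, 0.002, -1.0]]
force: [-0.8, -0.3, 5.5]
grip_width: 17.2
gripper_force: 58.6
t 2.5 d [  1.2  -1.7 -75.9] r [ 0.002 -0.001 -0.   ] rows>= 2 w 17.2
```

```bash
python3 drive.py '[[0,0,-5,0,0,0],[0,0,-15,0,0,0],[0,0,-30,0,0,0],[0,0,-30,0,0,0],[0,0,-30,0,0,0]]'
python3 - <<'E'
from h import *
s=cv2.cvtColor(cam.camera('side'),cv2.COLOR_RGB2BGR);cv2.imwrite('pics/s3.png',cv2.resize(s[290:400,230:350],None,fx=5.4,fy=5.4))
E
```

```text
t: 2.87
eef_pos: [459.4, 299.9, 103.8]
tool_rot: [[-0.087, 0.996, 0.002], [0.996, 0.087, 0.001], [0.001, 0.002, -1.0]]
force: [-0.8, -0.1, -0.1]
grip_width: 17.3
gripper_force: 58.6
```

View pics/s3.png

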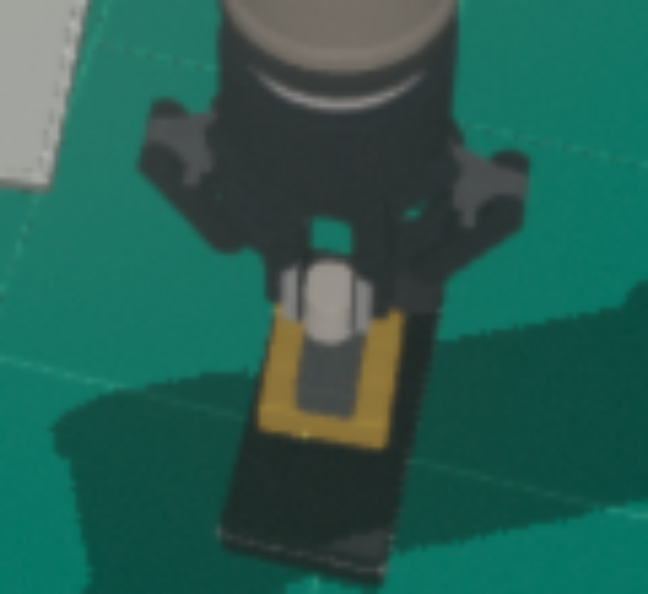

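The cap is held upright between the pads at crop (330,300), and the bar is undisturbed. Carry it to the round holder.

```bash
python3 drive.py '[[0,0,-20,0,0,0],[0,0,-45,0,0,0],[0,0,-45,0,0,0]]'; python3 go.py 462 -309.5 110 5
```

```text
t: 3.17
eef_pos: [461.0, 300.8, 151.3]
tool_rot: [[-0.087, 0.996, 0.006], [0.996, 0.087, 0.004], [0.004, 0.006, -1.0]]
force: [1.0, 0.2, 0.8]
grip_width: 17.4
gripper_force: 58.7
t 3.2 d [-608.2  -52.3   38.9] r [ 0.006 -0.004 -0.   ] rows>= 15 w 17.4
```

```bash
python3 drive.py '[[-20,-2,0,0,0,0],[-55,-5,0,0,0,0],[-95,-8,0,0,0,0],[-135,-12,5,0,0,0],[-175,-15,5,0,0,0],[-215,-18,5,0,0,0],[-255,-22,5,0,0,0],[-295,-25,10,0,0,0],[-335,-29,10,0,0,0],[-375,-32,15,0,0,0],[-415,-36,15,0,0,0],[-455,-39,20,0,0,0],[-495,-43,25,0,0,0],[-535,-46,30,0,0,0],[-570,-49,35,0,0,0],[-595,-51,39,0,0,0],[-608,-52,39,0,0,0],[-608,-52,39,0,0,0],[-608,-52,39,0,0,0],[-608,-52,39,0,0,0]]'; python3 go.py 462 -309.5 18 5
python3 - <<'E'
from h import *
for n,r in(('top',(210,290,330,430)),('side',(110,220,280,400))):
    s=cv2.cvtColor(cam.camera(n),cv2.COLOR_RGB2BGR);cv2.imwrite(f'pics/{n}4.png',s)
    cv2.imwrite(f'pics/{n}4c.png',cv2.resize(s[r[0]:r[1],r[2]:r[3]],None,fx=5,fy=5))
E
```

```text
t: 4.83
eef_pos: [459.9, -308.6, 108.0]
tool_rot: [[-0.089, 0.996, -0.001], [0.996, 0.089, 0.002], [0.002, -0.001, -1.0]]
force: [-0.1, 0.5, -0.0]
grip_width: 17.4
gripper_force: 58.7
t 4.8 d [-1.3  2.1 90. ] r [-0.001 -0.002  0.002] rows>= 3 w 17.4
```

View pics/side4c.png

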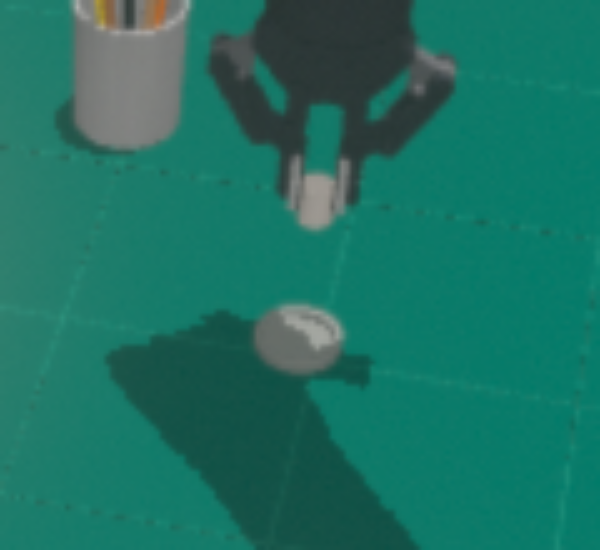

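Cap held at crop (317,203), holder at (299,340). I check the cap position against the holder in this same view.

```bash
python3 - <<'E'
from h import *
print(ray('side',[(317/5+279.6,181/5+109.6)],122),ray('side',[(317/5+279.6,223/5+109.6)],98),ray('side',[(299/5+279.6,339/5+109.6)],8))
E
python3 drive.py '[[-1.3,2,20,0,0,0],[-1.3,2,45,0,0,0],[-1.3,2,70,0,0,0],[-1.3,2,85,0,0,0],[-1.3,2,90,0,0,0],[-1.3,2,90,0,0,0],[-1.3,2,90,0,0,0]]';python3 go.py 462 -309.5 13 5
```

```text
[[ 459.55634638 -309.31020893  122.        ]] [[ 456.37455973 -303.06762985   98.        ]] [[ 459.43610157 -306.48637435    8.        ]]
t: 5.52
eef_pos: [462.7, -311.5, 19.5]
tool_rot: [[-0.088, 0.996, 0.001], [0.996, 0.088, -0.0], [-0.0, 0.001, -1.0]]
force: [0.3, -0.1, -0.2]
grip_width: 17.3
gripper_force: 58.7
t 5.5 d [ 2.  -0.5  6.5] r [0.001 0.    0.001] rows>= 1 w 17.3
```

```bash
python3 drive.py '[[2,0,2,0,0,0],[2,0,4,0,0,0],[2,0,5,0,0,0],[2,0,6,0,0,0],[2,0,6.5,0,0,0],[2,0,6.5,0,0,0],[2,0,6.5,0,0,0]]'
```

```text
t: 6.1
eef_pos: [462.0, -310.1, 13.1]
tool_rot: [[-0.087, 0.996, 0.001], [0.996, 0.087, -0.0], [-0.0, 0.001, -1.0]]
force: [-1.0, 1.4, 6.0]
grip_width: 17.1
gripper_force: 59.2
```

```bash
python3 drive.py '[[0,0,0,0,0,0],[0,0,0,0,0,0],[0,0,0,0,0,0],[0,0,0,0,0,0],[0,0,0,0,0,0],[0,0,-15,0,0,0],[0,0,-45,0,0,0],[0,0,-80,0,0,0],[0,0,-120,0,0,0],[0,0,-120,0,0,0],[0,0,-120,0,0,0]]' 45; python3 go.py 460 291 120 5
python3 - <<'E'
from h import *
for n,r in(('top',(210,290,330,430)),('side',(130,210,290,390))):
    s=cv2.cvtColor(cam.camera(n),cv2.COLOR_RGB2BGR);cv2.imwrite(f'pics/{n}5.png',s)
    cv2.imwrite(f'pics/{n}5c.png',cv2.resize(s[r[0]:r[1],r[2]:r[3]],None,fx=6,fy=6))
E
```

```text
t: 7.02
eef_pos: [463.4, -311.5, 135.2]
tool_rot: [[-0.087, 0.996, 0.006], [0.996, 0.087, -0.003], [-0.004, 0.006, -1.0]]
force: [0.1, 0.1, -0.9]
grip_width: 45.0
gripper_force: 0.0
t 7.0 d [600.5  48.9  13.2] r [ 0.006  0.004 -0.   ] rows>= 15 w 45.0
```

View pics/side5c.png

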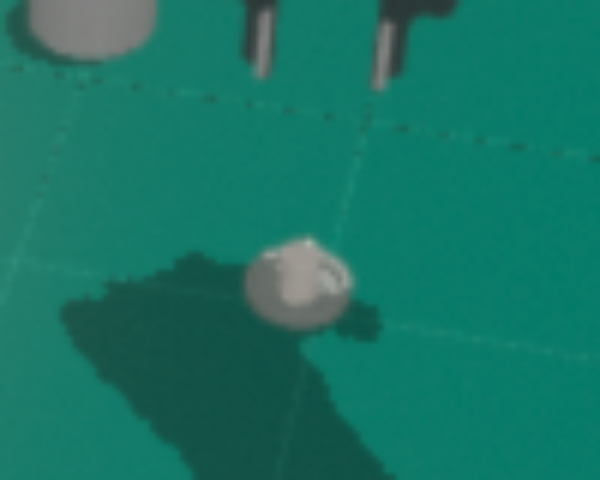

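The cap stands upright in the round holder (cap top ~(302,252), holder ~(298,286)). Return for the bar.

```bash
python3 - <<'E'
from h import *
f=lambda u,v,z:ray('side',[((u+.5)/6-.5+290,(v+.5)/6-.5+130)],z)[0,:2]
print(f(302,252,27)-f(298,286,8))
E
python3 drive.py '[[20,2,0,0,0,0],[55,5,0,0,0,0],[95,8,0,0,0,0],[135,12,0,0,0,0],[175,15,0,0,0,0],[215,18,0,0,0,0],[255,21,5,0,0,0],[295,24,5,0,0,0],[335,28,5,0,0,0],[375,31,5,0,0,0],[415,34,5,0,0,0],[455,37,5,0,0,0],[495,40,10,0,0,0],[535,44,10,0,0,0],[565,47,13,0,0,0],[590,48,13,0,0,0],[600,49,13,0,0,0],[600,49,13,0,0,0],[600,49,13,0,0,0],[600,49,13,0,0,0]]'
python3 - <<'E'
from h import *
s=cv2.cvtColor(cam.camera('side'),cv2.COLOR_RGB2BGR);cv2.imwrite('pics/side6.png',cv2.resize(s[290:400,230:350],None,fx=5.4,fy=5.4))
E
python3 go.py 460 291 51 5
```

```text
[ 0.22586839 -3.30406246]
t: 8.78
eef_pos: [458.7, 288.9, 118.7]
tool_rot: [[-0.083, 0.997, -0.001], [0.997, 0.083, -0.003], [-0.003, -0.001, -1.0]]
force: [-0.5, -1.5, 0.1]
grip_width: 45.1
gripper_force: 0.0
t 8.8 d [ 2.1  1.3 68.1] r [-0.     0.002 -0.004] rows>= 2 w 45.3
```

View pics/side6.png

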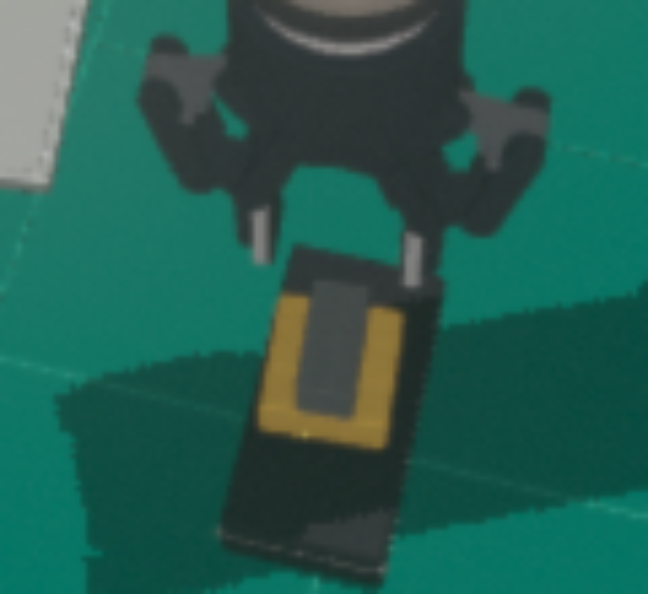

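Cap is about 3 mm from centre. The bar is free at crop (333,345), aligned with the fingers. Descend, grip and lift.

```bash
python3 drive.py '[[2,1,20,0,0,0],[2,1,45,0,0,0],[2,1,60,0,0,0],[2,1,68,0,0,0],[2,1,68,0,0,0],[2,1,68,0,0,0]]';python3 drive.py '[[0,0,0,0,0,0],[0,0,0,0,0,0],[0,0,0,0,0,0],[0,0,0,0,0,0],[0,0,0,0,0,0],[0,0,0,0,0,0],[0,0,0,0,0,0]]' 0;python3 drive.py '[[0,0,-5,0,0,0],[0,0,-20,0,0,0],[0,0,-45,0,0,0],[0,0,-75,0,0,0],[0,0,-75,0,0,0],[0,0,-75,0,0,0]]'
python3 go.py 660 -143 90 -60
```

```text
t: 9.33
eef_pos: [459.7, 293.1, 51.7]
tool_rot: [[-0.085, 0.996, 0.0], [0.996, 0.085, -0.0], [-0.0, 0.0, -1.0]]
force: [0.3, -0.5, -0.1]
grip_width: 45.1
gripper_force: 0.0
t: 9.92
eef_pos: [460.4, 294.7, 53.0]
tool_rot: [[-0.087, 0.996, 0.003], [0.996, 0.087, 0.002], [0.001, 0.003, -1.0]]
force: [-0.1, -0.9, 6.2]
grip_width: 20.2
gripper_force: 61.3
t: 10.42
eef_pos: [460.2, 295.0, 128.1]
tool_rot: [[-0.087, 0.996, 0.003], [0.996, 0.087, 0.003], [0.002, 0.003, -1.0]]
force: [0.1, -0.5, -2.6]
grip_width: 20.2
gripper_force: 60.5
t 10.4 d [-453.9  160.7   37.6] r [ 0.002 -0.004  1.135] rows>= 12 w 20.2
```

```bash
python3 drive.py '[[-20,7,0,0,0,0.05],[-50,18,0,0,0,0.15],[-85,30,5,0,0,0.25],[-120,43,5,0,0,0.35],[-155,55,5,0,0,0.45],[-190,67,10,0,0,0.55],[-225,80,10,0,0,0.65],[-260,92,10,0,0,0.75],[-295,104,15,0,0,0.85],[-330,117,20,0,0,0.95],[-365,129,25,0,0,1.0],[-400,142,30,0,0,1.05],[-430,152,35,0,0,1.1],[-445,158,38,0,0,1.135],[-454,161,38,0,0,1.135],[-454,161,38,0,0,1.135],[-454,161,38,0,0,1.135],[-454,161,38,0,0,1.135]]'
python3 go.py 660 -143 20 -60
python3 - <<'E'
from h import *
r=(140,240,210,330)
s=cv2.cvtColor(cam.camera('side'),cv2.COLOR_RGB2BGR);cv2.imwrite('pics/side7.png',cv2.resize(s[r[0]:r[1],r[2]:r[3]],None,fx=6,fy=6))
E
```

```text
t: 11.92
eef_pos: [658.7, -141.3, 87.8]
tool_rot: [[0.865, 0.502, -0.001], [0.502, -0.865, 0.003], [0.0, -0.003, -1.0]]
force: [0.5, 0.1, -0.9]
grip_width: 20.0
gripper_force: 60.4
t 11.9 d [ 0.2  2.4 67.8] r [-0.003 -0.     0.002] rows>= 2 w 20.0
```

View pics/side7.png

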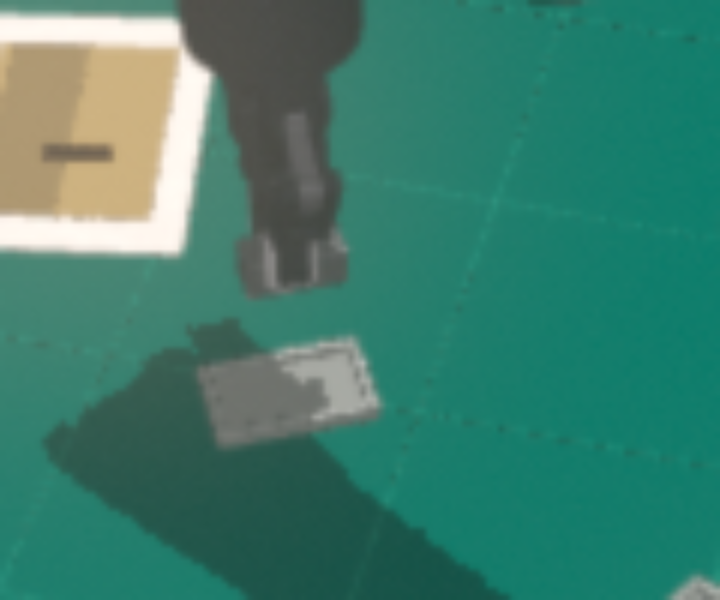

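The bar is held level at crop (294,265), parallel to its holder (290,390). I compare positions in this view.

```bash
python3 - <<'E'
from h import *
f=lambda u,v,z:ray('side',[((u+.5)/6-.5+210,(v+.5)/6-.5+140)],z)[0,:2]
for a in((250,298),(347,283)):print('bar front bottom',f(*a,79))
for a in((197,367),(355,338),(382,402),(218,432)):print('holder',f(*a,8))
E
```

```text
bar front bottom [ 667.71869515 -124.38429797]
bar front bottom [ 629.18037665 -144.15973167]
holder [ 702.78923533 -144.82533885]
holder [ 637.27198058 -181.44893928]
holder [ 614.18663378 -144.27769591]
holder [ 680.95736002 -107.48620936]
```

```bash
python3 drive.py '[[3.5,2.7,20,0,0,0],[3.5,2.7,45,0,0,0],[3.5,2.7,60,0,0,0],[3.5,2.7,68,0,0,0],[3.5,2.7,71,0,0,0],[3.5,2.7,73,0,0,0],[3.5,2.7,75,0,0,0],[3.5,2.7,76,0,0,0],[3.5,2.7,76,0,0,0],[3.5,2.7,76,0,0,0]]'
```

```text
t: 12.8
eef_pos: [663.9, -144.9, 13.2]
tool_rot: [[0.866, 0.499, 0.001], [0.499, -0.866, -0.0], [0.001, 0.001, -1.0]]
force: [0.4, -0.6, -1.3]
grip_width: 20.1
gripper_force: 60.4
```

```bash
python3 drive.py '[[0,0,0.5,0,0,0],[0,0,1,0,0,0],[0,0,1.5,0,0,0],[0,0,2,0,0,0],[0,0,2,0,0,0]]'
```

```text
t: 13.22
eef_pos: [663.7, -144.9, 12.1]
tool_rot: [[0.866, 0.499, 0.001], [0.499, -0.866, 0.0], [0.001, 0.0, -1.0]]
force: [-2.7, 0.7, 5.7]
grip_width: 20.1
gripper_force: 61.3
```

```bash
python3 drive.py '[[0,0,0,0,0,0],[0,0,0,0,0,0],[0,0,0,0,0,0],[0,0,0,0,0,0],[0,0,0,0,0,0],[0,0,-15,0,0,0],[0,0,-45,0,0,0],[0,0,-80,0,0,0],[0,0,-115,0,0,0],[0,0,-115,0,0,0]]' 42
python3 - <<'E'
from h import *
r=(170,230,230,300)
s=cv2.cvtColor(cam.camera('side'),cv2.COLOR_RGB2BGR);cv2.imwrite('pics/side8.png',cv2.resize(s[r[0]:r[1],r[2]:r[3]],None,fx=8,fy=8))
E
python3 go.py 460 291 100 5.5
```

```text
t: 14.05
eef_pos: [668.1, -147.1, 134.2]
tool_rot: [[0.866, 0.5, 0.015], [0.5, -0.866, -0.005], [0.01, 0.011, -1.0]]
force: [1.0, -1.2, 1.0]
grip_width: 41.7
gripper_force: 0.0
t 14.1 d [  39.3 -482.3   27.4] r [ 0.011 -0.002 -1.144] rows>= 12 w 41.9
```

View pics/side8.png

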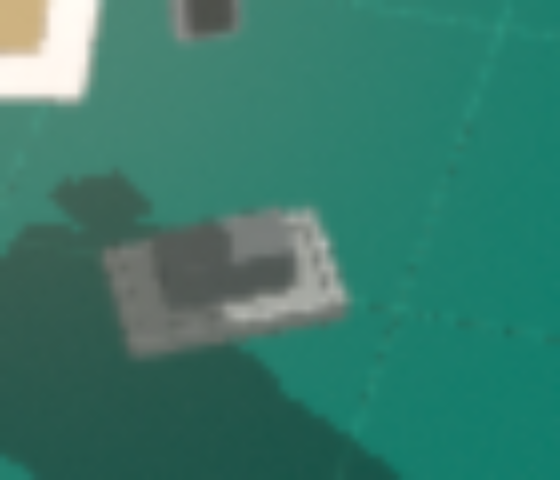

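The bar lies flat inside the small oblong holder (crop (225,255), inside the rim). Next is the brass weight.

```bash
python3 drive.py '[[3,-30,0,0,0,-0.1],[6,-70,0,0,0,-0.2],[9,-110,0,0,0,-0.3],[12,-150,5,0,0,-0.42],[15,-190,5,0,0,-0.54],[19,-230,5,0,0,-0.66],[22,-270,5,0,0,-0.78],[26,-310,10,0,0,-0.9],[29,-350,10,0,0,-1.0],[32,-390,10,0,0,-1.08],[35,-430,15,0,0,-1.144],[38,-460,17,0,0,-1.144],[39,-478,17,0,0,-1.144],[39,-482,17,0,0,-1.144],[39,-482,17,0,0,-1.144],[39,-482,17,0,0,-1.144]]' 75
python3 - <<'E'
from h import *
for n,roi in(('top',(95,235,175,285)),('side',(260,325,325,405))):
    im=cv2.cvtColor(cam.camera(n),cv2.COLOR_RGB2BGR);cv2.imwrite(f'pics/{n}9.png',im)
    hsv=cv2.cvtColor(im,cv2.COLOR_BGR2HSV)
    print(n,blob(n,cv2.inRange(hsv,(12,100,90),(35,255,255)),44,roi))
E
python3 go.py 461 290.5 29 5.5
```

```text
t: 15.43
eef_pos: [457.1, 290.4, 107.9]
tool_rot: [[-0.094, 0.996, 0.0], [0.996, 0.094, -0.002], [-0.002, -0.0, -1.0]]
force: [0.6, -0.4, 0.4]
grip_width: 74.9
gripper_force: 0.0
top [461.5 287.6  50.6  50.3   3.5 461.2 287.8]
side [458.1 294.2  55.8  48.1 -85.4 458.1 294.4]
t 15.5 d [ 0.8  3.1 79.2] r [ 0.001  0.002 -0.004] rows>= 2 w 75.3
```

```bash
python3 drive.py '[[0.5,3,20,0,0,0],[0.5,3,45,0,0,0],[0.5,3,65,0,0,0],[0.5,3,75,0,0,0],[0.5,3,79,0,0,0],[0.5,3,79,0,0,0],[0.5,3,79,0,0,0]]';python3 drive.py '[[0,0,0,0,0,0],[0,0,0,0,0,0],[0,0,0,0,0,0],[0,0,0,0,0,0],[0,0,0,0,0,0],[0,0,0,0,0,0],[0,0,0,0,0,0]]' 0;python3 drive.py '[[0,0,-5,0,0,0],[0,0,-20,0,0,0],[0,0,-45,0,0,0],[0,0,-75,0,0,0],[0,0,-75,0,0,0],[0,0,-75,0,0,0]]'
python3 go.py 441 -25.5 80 -26.7
```

```text
t: 16.12
eef_pos: [460.5, 293.0, 30.2]
tool_rot: [[-0.095, 0.995, 0.002], [0.995, 0.095, 0.001], [0.001, 0.002, -1.0]]
force: [0.7, -0.3, 0.7]
grip_width: 75.0
gripper_force: 0.0
t: 16.7
eef_pos: [460.6, 293.9, 30.9]
tool_rot: [[-0.096, 0.995, 0.003], [0.995, 0.096, 0.002], [0.002, 0.003, -1.0]]
force: [0.1, -1.5, 6.3]
grip_width: 46.5
gripper_force: 63.8
t: 17.2
eef_pos: [460.1, 293.7, 105.6]
tool_rot: [[-0.096, 0.995, 0.002], [0.995, 0.096, 0.002], [0.002, 0.003, -1.0]]
force: [0.1, -0.6, -4.5]
grip_width: 46.2
gripper_force: 62.9
t 17.2 d [-315.9  -49.8   24.9] r [ 0.002 -0.002  0.562] rows>= 8 w 46.2
```

```bash
python3 drive.py '[[-20,-3,0,0,0,0.03],[-50,-8,0,0,0,0.1],[-85,-13,5,0,0,0.17],[-120,-19,5,0,0,0.25],[-155,-24,10,0,0,0.32],[-190,-30,10,0,0,0.4],[-225,-35,15,0,0,0.46],[-260,-41,20,0,0,0.52],[-285,-45,25,0,0,0.562],[-305,-48,25,0,0,0.562],[-314,-49,25,0,0,0.562],[-314,-49,25,0,0,0.562],[-314,-49,25,0,0,0.562],[-314,-49,25,0,0,0.562]]'
python3 go.py 442.8 -23.4 10 -26.7
python3 - <<'E'
from h import *
for n in('top','side'):
    im=cv2.cvtColor(cam.camera(n),cv2.COLOR_RGB2BGR);cv2.imwrite(f'pics/{n}10.png',im)
    hsv=cv2.cvtColor(im,cv2.COLOR_BGR2HSV);m=cv2.inRange(hsv,(12,100,90),(35,255,255))
    roi=((200,200,330,330),(290,190,380,280))[n=='side']
    print(n,blob(n,m,73,roi), blob(n,m,93,roi))
E
```

```text
t: 18.37
eef_pos: [440.6, -21.9, 78.9]
tool_rot: [[0.447, 0.895, -0.001], [0.895, -0.447, 0.001], [0.001, -0.001, -1.0]]
force: [0.1, 0.6, -3.4]
grip_width: 46.1
gripper_force: 62.8
t 18.4 d [-0.4  2.7 68.9] r [-0.001 -0.001  0.003] rows>= 2 w 46.1
top None None
side [438.8 -35.   59.7  53.3  63.6 444.8 -33.4] [436.9 -17.2  58.4  52.1  63.6 442.8 -15.6]
```

```bash
python3 drive.py '[[0,2.7,20,0,0,0],[0,2.7,40,0,0,0],[0,2.7,55,0,0,0],[0,2.7,62,0,0,0],[0,2.7,64,0,0,0],[0,2.7,66,0,0,0],[0,2.7,66,0,0,0]]'
python3 - <<'E'
from h import *
s=cv2.cvtColor(cam.camera('side'),cv2.COLOR_RGB2BGR);cv2.imwrite('pics/side11.png',cv2.resize(s[205:285,290:370],None,fx=7,fy=7))
E
```

```text
t: 19.05
eef_pos: [443.8, -24.9, 13.7]
tool_rot: [[0.449, 0.894, 0.001], [0.894, -0.449, 0.0], [0.001, 0.001, -1.0]]
force: [-0.1, -0.5, -3.3]
grip_width: 46.2
gripper_force: 62.8
```

View pics/side11.png

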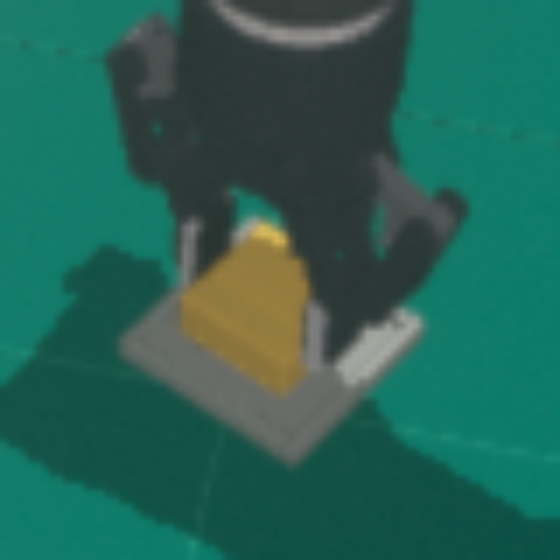

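The brass is level just above the holder: front lower edge (183,332)–(283,395), holder corners (122,345), (292,465), (425,322). Compare.

```bash
python3 - <<'E'
from h import *
f=lambda u,v,z:ray('side',[((u+.5)/7-.5+290,(v+.5)/7-.5+205)],z)[0,:2]
a,b=f(183,332,6.8),f(283,395,6.8);X=np.array([.449,.894]);Y=np.array([.894,-.449])
c=(a+b)/2-24*X;L,B,R=f(122,343,8),f(292,458,8),f(425,320,8);h=(L+R)/2
print(a,b,np.linalg.norm(a-b),'brass',c,'holder',h,L,B,R,'diff in tool x,y',(h-c)@X,(h-c)@Y)
E
```

```text
[469.6991279  -17.95660262] [429.8474574    1.16486046] 44.201651464807476 brass [438.99729265 -29.85187108] holder [438.16531713 -25.36937136] [489.58870968  -6.58375903] [421.69962779  28.50050614] [386.74192459 -44.15498368] diff in tool x,y 3.633797745166661 -2.756428483734437
```

```bash
python3 drive.py '[[2.5,-2,0,0,0,0],[2.5,-2,1,0,0,0],[2.5,-2,2,0,0,0],[2.5,-2,3,0,0,0],[2.5,-2,3.5,0,0,0],[2.5,-2,4.5,0,0,0],[2.5,-2,4.5,0,0,0]]'
```

```text
t: 19.68
eef_pos: [442.5, -22.1, 9.8]
tool_rot: [[0.449, 0.893, -0.0], [0.893, -0.449, 0.001], [0.001, -0.001, -1.0]]
force: [-2.4, 0.5, 8.6]
grip_width: 46.3
gripper_force: 64.1
```

```bash
python3 drive.py '[[0,0,0,0,0,0],[0,0,0,0,0,0],[0,0,0,0,0,0],[0,0,0,0,0,0],[0,0,0,0,0,0],[0,0,-15,0,0,0],[0,0,-45,0,0,0],[0,0,-75,0,0,0],[0,0,-75,0,0,0],[0,0,-75,0,0,0]]' 72
python3 - <<'E'
from h import *
for n,roi in(('top',(95,235,175,285)),('side',(255,320,330,410))):
    im=cv2.cvtColor(cam.camera(n),cv2.COLOR_RGB2BGR);cv2.imwrite(f'pics/{n}12.png',im)
    b,g,r=[im[...,i].astype(int) for i in range(3)]
    k=cv2.morphologyEx(((g-r<30)&(g<110)).astype(np.uint8),cv2.MORPH_OPEN,np.ones((3,3),np.uint8))
    print(n,blob(n,k,24,roi))
    y=cv2.inRange(cv2.cvtColor(im,cv2.COLOR_BGR2HSV),(12,100,90),(35,255,255))
    print(n,'brass',blob(n,y,23,((238,240,292,297),(300,225,355,275))[n=='side']))
E
python3 go.py 459 292.5 80 1
```

```text
t: 20.52
eef_pos: [444.2, -22.1, 85.4]
tool_rot: [[0.449, 0.894, 0.005], [0.894, -0.449, 0.001], [0.003, 0.004, -1.0]]
force: [-0.5, 0.3, -0.9]
grip_width: 72.1
gripper_force: 0.0
top [458.2 290.2 121.2  55.6 -89.2 458.2 290.4]
top brass None
side [455.4 298.9 125.3  61.3 -88.6 455.3 299.1]
side brass [438.5 -18.2  58.4  53.4  63.7 438.4 -18.1]
t 20.6 d [ 288.7 -125.9    3.3] r [-0.001  0.    -0.483] rows>= 8 w 71.9
```

```bash
python3 drive.py '[[25,-11,0,0,0,-0.04],[60,-26,0,0,0,-0.1],[95,-41,0,0,0,-0.16],[130,-57,0,0,0,-0.22],[165,-72,0,0,0,-0.28],[200,-87,0,0,0,-0.34],[235,-102,0,0,0,-0.4],[265,-115,0,0,0,-0.45],[282,-123,0,0,0,-0.483],[288,-125.5,0,0,0,-0.483],[288,-125.5,0,0,0,-0.483],[288,-125.5,0,0,0,-0.483],[288,-125.5,0,0,0,-0.483]]' 85; python3 go.py 459 292.5 5 1
```

```text
t: 21.7
eef_pos: [459.9, 288.4, 83.2]
tool_rot: [[-0.013, 1.0, -0.001], [1.0, 0.013, -0.003], [-0.003, -0.001, -1.0]]
force: [-0.1, 0.8, -0.3]
grip_width: 85.2
gripper_force: 0.0
t 21.7 d [ 4.4 -0.8 78.2] r [-0.001  0.003 -0.005] rows>= 2 w 85.2
```

```bash
python3 drive.py '[[3,-0.5,20,0,0,0],[3,-0.5,45,0,0,0],[3,-0.5,62,0,0,0],[3,-0.5,72,0,0,0],[3,-0.5,77,0,0,0],[3,-0.5,77,0,0,0],[3,-0.5,77,0,0,0]]';python3 drive.py '[[0,0,0,0,0,0],[0,0,0,0,0,0],[0,0,0,0,0,0],[0,0,0,0,0,0],[0,0,0,0,0,0],[0,0,0,0,0,0],[0,0,0,0,0,0]]' 0
```

```text
t: 22.28
eef_pos: [460.0, 294.0, 7.5]
tool_rot: [[-0.016, 1.0, 0.001], [1.0, 0.016, 0.0], [0.0, 0.001, -1.0]]
force: [-0.3, 0.7, 0.3]
grip_width: 84.9
gripper_force: 0.0
t: 22.87
eef_pos: [460.1, 295.2, 8.4]
tool_rot: [[-0.017, 1.0, 0.002], [1.0, 0.017, 0.002], [0.002, 0.002, -1.0]]
force: [-1.0, -0.9, 4.6]
grip_width: 60.2
gripper_force: 67.0
```

```bash
python3 drive.py '[[0,0,-4,0,0,0],[0,0,-12,0,0,0],[0,0,-25,0,0,0],[0,0,-45,0,0,0],[0,0,-60,0,0,0],[0,0,-60,0,0,0],[0,0,-60,0,0,0]]'
python3 - <<'E'
from h import *
print('loupe',ray('top',[(240,132)],18))
E
python3 go.py 650.7 159.5 50 7.55
```

```text
t: 23.45
eef_pos: [459.6, 294.8, 67.4]
tool_rot: [[-0.017, 1.0, 0.001], [1.0, 0.017, 0.001], [0.001, 0.001, -1.0]]
force: [-0.8, 0.6, -3.7]
grip_width: 60.1
gripper_force: 66.1
loupe [[783.99397898  41.41100912  18.        ]]
t 23.4 d [-138.6  188.8   17.5] r [ 0.001 -0.001 -0.115] rows>= 6 w 60.1
```

```bash
python3 drive.py '[[-8,12,0,0,0,-0.01],[-24,33,0,0,0,-0.02],[-42,57,0,0,0,-0.04],[-60,82,0,0,0,-0.055],[-78,106,0,0,0,-0.07],[-96,131,0,0,0,-0.085],[-112,153,0,0,0,-0.1],[-126,171,0,0,0,-0.115],[-135,184,5,0,0,-0.115],[-138,188.5,10,0,0,-0.115],[-138,188.5,15,0,0,-0.115],[-138,188.5,15,0,0,-0.115],[-138,188.5,15,0,0,-0.115]]';python3 go.py 650.7 159.5 11.5 7.55
python3 - <<'E'
from h import *
s=cv2.cvtColor(cam.camera('side'),cv2.COLOR_RGB2BGR);cv2.imwrite('pics/side13.png',cv2.resize(s[240:340,170:290],None,fx=5.5,fy=5.5))
E
```

```text
t: 24.53
eef_pos: [647.4, 161.9, 50.1]
tool_rot: [[-0.134, 0.991, -0.005], [0.991, 0.134, 0.001], [0.002, -0.004, -1.0]]
force: [-0.4, 0.9, -3.2]
grip_width: 60.2
gripper_force: 66.0
t 24.5 d [-2.9  3.1 38.6] r [-0.004 -0.002  0.003] rows>= 1 w 60.2
```

View pics/side13.png

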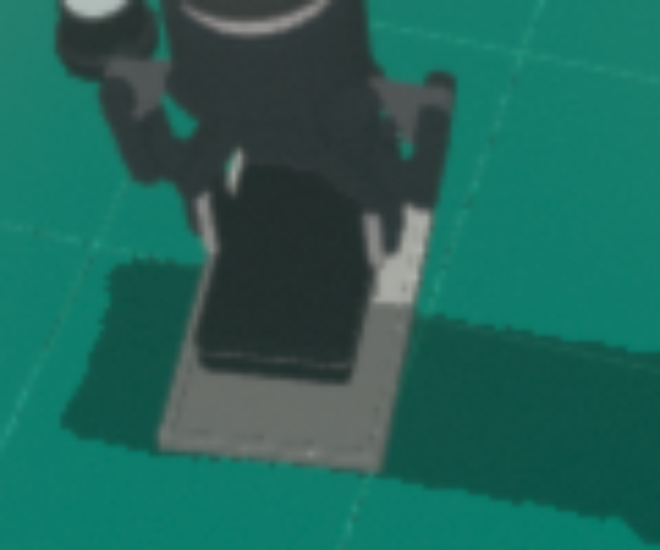

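The case is level over its holder. Its front top edge is (198,355)–(352,372) and the holder's near edge (160,442)–(383,463). Compare, no more pictures.

```bash
python3 - <<'E'
from h import *
f=lambda u,v,z:ray('side',[((u+.5)/5.5-.5+170,(v+.5)/5.5-.5+240)],z)[0,:2]
X=np.array([-.134,.991]);Y=np.array([.991,.134])
a,b=f(198,354,65.7),f(352,371,65.7);a2,b2=f(202,368,41.7),f(350,384,41.7)
h=(f(160,442,8)+f(383,463,8))/2-75*X
for p,q in((a,b),(a2,b2)):
    c=(p+q)/2-60*X;print(np.linalg.norm(p-q),c,h,(h-c)@X,(h-c)@Y)
E
```

```text
61.40539448372488 [640.74036758 166.93636469] [647.55556905 158.47354041] -9.299895867553339 5.619846207145391
60.29084402658452 [645.57030857 158.54980048] [647.55556905 158.47354041] -0.34159863668432855 1.9571742916776071
```

```bash
python3 drive.py '[[-1.5,2.5,10,0.0,0,0],[-1.5,2.5,22,0,0,0],[-1.5,2.5,30,0,0,0],[-1.5,2.5,34,0,0,0],[-1.5,2.5,36,0,0,0],[-1.5,2.5,37,0,0,0],[-1.5,2.5,38,0,0,0],[-1.5,2.5,38,0,0,0],[-1.5,2.5,38,0,0,0]]'
```

```text
t: 25.33
eef_pos: [653.1, 158.6, 14.3]
tool_rot: [[-0.132, 0.991, 0.001], [0.991, 0.132, 0.0], [0.0, 0.001, -1.0]]
force: [-1.1, -0.5, -3.2]
grip_width: 60.2
gripper_force: 66.0
```

```bash
python3 drive.py '[[0,-1.5,1,0,0,0],[0,-1.5,1.5,0,0,0],[0,-1.5,2,0,0,0],[0,-1.5,2.5,0,0,0],[0,-1.5,3,0,0,0],[0,-1.5,3.5,0,0,0],[0,-1.5,3.5,0,0,0]]'
```

```text
t: 25.92
eef_pos: [651.2, 158.4, 11.5]
tool_rot: [[-0.132, 0.991, 0.0], [0.991, 0.132, 0.0], [0.0, 0.0, -1.0]]
force: [-4.0, -0.9, 4.7]
grip_width: 60.2
gripper_force: 66.9
```

Contact at the expected height. Release, rise and check numerically.

```bash
python3 drive.py '[[0,0,0,0,0,0],[0,0,0,0,0,0],[0,0,0,0,0,0],[0,0,0,0,0,0],[0,0,0,0,0,0],[0,0,-10,0,0,0],[0,0,-35,0,0,0],[0,0,-70,0,0,0],[0,0,-110,0,0,0],[-30,-15,-145,0,0,0],[-45,-40,-170,0,0,0],[-45,-75,-180,0,0,0],[-45,-110,-180,0,0,0],[-45,-145,-180,0,0,0],[-45,-180,-180,0,0,0],[-45,-215,-180,0,0,0],[-45,-250,-180,0,0,0],[-45,-250,-180,0,0,0],[-45,-250,-180,0,0,0],[-45,-250,-180,0,0,0]]' 85
python3 - <<'E'
from h import *
im={n:cv2.cvtColor(cam.camera(n),cv2.COLOR_RGB2BGR) for n in('top','side')}
for n,i in im.items(): cv2.imwrite(f'pics/{n}14.png',i)
for n in im:
    b,g,r=[im[n][...,i].astype(int) for i in range(3)];hsv=cv2.cvtColor(im[n],cv2.COLOR_BGR2HSV);k=n=='side'
    dark=((np.maximum(np.maximum(r,g),b)<85)&(g-r<25)).astype(np.uint8)
    print(n,'case',blob(n,dark,27,((155,155,232,212),(190,250,262,330))[k]))
    print(n,'bar',blob(n,((hsv[...,1]<90)&(hsv[...,2]<135)).astype(np.uint8),23,((296,164,330,200),(240,190,276,216))[k]))
    print(n,'brass',blob(n,cv2.inRange(hsv,(12,100,90),(35,255,255)),23,((235,240,295,297),(300,225,355,275))[k]))
    print(n,'cap',blob(n,((hsv[...,1]<60)&(hsv[...,2]>(215,190)[k])).astype(np.uint8),27,((362,245,398,278),(325,160,355,190))[k]))
E
```

```text
t: 27.58
eef_pos: [410.4, 81.1, 191.4]
tool_rot: [[-0.132, 0.991, 0.003], [0.991, 0.132, 0.001], [0.001, 0.003, -1.0]]
force: [0.3, 0.3, -0.5]
grip_width: 85.0
gripper_force: 0.0
top case [650.5 155.  118.2  61.5 -82.5 650.6 154.9]
top bar [ 659.4 -146.    45.2   22.7   29.1  659.2 -146.1]
top brass [441.4 -26.1  48.5  47.9 -25.9 441.6 -26.3]
top cap [ 462.5 -311.6   22.6   21.9  -45.2  462.7 -311.5]
side case [646.7 164.8 130.1  62.1 -82.6 646.8 164.6]
side bar [ 656.  -136.3   51.    41.5   27.7  656.6 -135.8]
side brass [439.3 -18.6  58.5  51.6  63.8 438.5 -18.4]
side cap None
```

All four pieces sit within 3 mm of their holder centres in the top view, and the robot is clear. Hand in.

```bash
python3 -c "
from plant import ctrl, cam, readout
print(ctrl.close_job())"
```

```text
the job is handed in; nothing more can be done
None
```

I set all four pieces down in their own holders, each within about 3 mm of centre in the last top view, never went near the loupe or pencil pot, and handed the job in at about 28 s; it returned no verdict.

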